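# Feed a vial rack through a spring gate to the drying oven line

### The arm

A 6-joint arm with a two-finger parallel gripper is mounted at the origin on the work surface. World frame = base frame: x ahead of the robot, y to its left, z up, the work surface at z = 0. Lengths are in m, angles in rad, forces in N, time in s.
With the tool pointing down it reaches from about 0.3 to 0.875 m from the base axis. Payload 6.4 kg.
Tool frame: the origin (TCP) lies midway between the tips of the shut fingers; the grasp point (between the pads) lies 19 mm behind it (ctrl.hold_point_z is the distance from the TCP to the grasp point, in m); z points along the fingers, y is the line along which they close (so a half turn about z gives the same grasp; the last joint's range is limited). The gripper opens to 85 mm and grips with 20 to 120 N. Pads are 22 mm wide; open, the fingers measure 114 mm over their backs; the gripper's body (76 mm by 85 mm) begins 54 mm behind the grasp point. The pads swing forward as they close: fully open they stand 13 mm farther back than shut.
Start: joints at [-1.443, 0.181, 1.607, -0, 1.354, -0.206], TCP at [0.188, -0.543, 0.211] pointing down, gripper open.
Joint ranges: [-2.99, 2.99], [-0.89, 2.07], [0.3, 2.58], [-1.14, 4.28], [0, 2.63], [-3.12, 3.12]. Speed limits (rad/s): [2.57, 2.57, 3.01, 3.14, 3.14, 3.14].

### API

Orientations are given as a unit quaternion [w, x, y, z].
In Python, from bench import ctrl gives the robot as it stands.
- The arm moves only by the tool carry_out, never from a script. Its argument "plan" is text: rows parted by semicolons, each of 6 numbers parted by spaces: the shift along the tool's x, y, z as a fraction of full scale, then the turn, a rotation vector about the tool's x, y, z as a fraction of full scale. A call has exactly 8 rows; each row shifts and turns the commanded pose from where the row before left it, along the tool's axes as they then stand; what a row does not reach is not made up. Full scale, the value 1, is 40 mm for a shift and 0.1 rad for a turn. A row lasts 1/12 s, in which the tool goes at most 41.7 mm and 7.16 degrees, less where a joint would pass 70% of its speed; a pose out of reach is approached as far as the arm can. A call with a number of a shift or a turn outside -1 to 1 is refused whole. A call with a gripper value outside its range is refused whole. "claw" is the gripper's target within -1 to 1 (shut at 1, half-way at 0, fully open at -1), set as the call begins (left out, the last holds). The fingers move at their own pace and stop on an object; the grip force is fixed at half the most. Time passes only in rows, so rows that do not move let the fingers close, or fill a call up. It gives the time, the measured TCP pose, the force, the opening and the grip force at its end, in the units of the state.
- ctrl.get_obs(): the state, without advancing time (a new reading comes with each control period).
- ctrl.camera(name): name is "scene" or "top" or "wrist"; returns a dict with "pixels" (480x640x3 uint8, red, green, blue), "mtx" (3x3 intrinsics, pixels), "R" (3x3) and "t" (3): a world point X has camera coordinates R X + t. Camera axes: x right, y down, z forward; pixel columns grow to the right and rows downward; lengths in m; the calibration is good to about 2 mm. A picture is of the moment at which its call begins. There is no depth.
- ctrl.hand_in(): hands the job in; it is judged then, once.
The state is a dict: "time_s": time; "q": joint angles; "dq": joint speeds; "joint_efforts": joint torques, N m; "eef_pos": TCP position; "eef_rot": TCP orientation; "wrist_force": force on the tool from outside, world axes, zero at the start; "torque": the same for the moment, N m; "opening": opening from 0.0 (shut) to 1.0 (fully open); "grasp_force": force on a finger pad.
Only numpy, scipy, OpenCV 4.12 (cv2) and the standard library are available. Lean on these libraries where they do the work, as an engineer would, in place of code of your own. Each camera call takes 0.05 s, during which the arm holds its last target. There are 200 camera calls.

### The job

Press the green bar of the chute down with one fingertip so that the red gate drops below the channel floor, and while holding it down push the white vial rack along the channel, over the lowered gate, until it rests against the blue end stop. Keep the bar down until the whole rack has passed, so that the gate never touches the rack; then let the gate come back up behind it and take the hand away. Slide the rack only: do not lift or tip it, and leave the glassware and the other rack alone.

Things in the scene. Friction and masses are not known exactly. Their poses are not given: they have to be found in the camera images.
- chute: Fixed straight channel with blue walls on a steel base. Origin on the table below the gate, on the channel's centre line; z up; the rack travels along the chute's -y. Floor at z = 62 mm, y = +210 (open entry) to -135 (end stop); inner width 50 mm (x = -25 to 25); walls 4 mm thick, 9 mm above the floor. The press bar is on the +x side. On the -x side a 6 mm high ledge (x = -140 to -40) bears glassware.
- end_stop (a point): Middle of the face of the blue end stop at the channel's exit (chute x = 0, y = -135 mm), at channel-floor height; the stop stands 34 mm above the floor.
- hinge (a point): Point on the hinge rod of gate and press bar (chute x = 117, y = 0, z = 55 mm); the rod runs parallel to the channel, its two posts (at y = -75 and +200) stay below z = 64 mm.
- gate (a joint): Hinged gate and its press bar, one rigid part. Radians: 0 = gate up (red leaf, 28 mm wide in x, 8 mm thick in y, stands 18 mm above the channel floor at chute x = 0, y = 0); grows as the green bar is pressed down; from 0.20 the leaf is below the floor; 0.27 = bottom stop. A spring brings it up when let go; pressing the bar takes about 4 N to start, 8 N at the bottom.
- bar_top (a point): Middle of the top face of the green press bar, a flat strip 34 mm wide (chute x = 45 to 79 mm) and 250 mm long, parallel to the channel (chute y = -55 to +195). Top face at z = 87 mm with the gate up, about 72 mm (10 mm above the channel floor) at the bottom stop. It works the same anywhere along its length, and a fingertip can slide along it.
- gate_top (a point): Middle of the upper edge of the red gate leaf (z = 80 mm when up, at chute x = 0, y = 0).
- rack: Loose white vial rack with blue caps, standing in the channel on the entry side of the gate: 42 mm wide (x), 100 mm long (y, along the channel), block 28 mm high, 42 mm with the caps, 0.2 to 0.45 kg. Origin at the centre of its underside. Home, against the end stop, its origin is at y = -85 mm of the chute, its rear end at y = -35 mm.
- beaker: Bystander: glass beaker, 60 mm wide, 75 mm high, on the chute's side ledge. Origin at the centre of its underside.
- amber_jar: Bystander: amber jar with black cap, 48 mm wide, 65 mm high, on the chute's side ledge. Origin at the centre of its underside.
- wash_bottle: Bystander: white wash bottle with red collar and bent spout, 64 mm wide, 185 mm high. Origin at the centre of its underside.
- flask_a: Bystander: flask wrapped in brown paper, 72 mm wide, 118 mm high. Origin at the centre of its underside.
- flask_b: Bystander: second flask wrapped in brown paper, 72 mm wide, 118 mm high. Origin at the centre of its underside.
- dish: Bystander: glass dish, 90 mm wide, 16 mm high. Origin at the centre of its underside.
- spare_rack: Bystander: orange vial rack with black caps, 42 x 100 x 42 mm, not part of the job. Origin at the centre of its underside.

How it is judged:
By the outcome, as a careful person would: the job done as asked, in the order asked, and still so for the second after the job is handed in, with the robot touching nothing.
It also fails if it takes over 35 s, if anything falls off the work surface, if the arm or the gripper's body presses on something with over 40 N, if the wrist force passes 120 N, or if a joint passes its speed limit or range.

## Working session

There is one attempt and no reset: what is moved stays moved. The work goes in short steps, Python scripts to look and compute and a tool call to move; the robot and the scene stay as the last step left them, time stands still between calls to the robot, and variables do not carry over. Pictures are saved under pics/ and viewed, at most 12 in all, crops included, and the job is handed in when it is done.

Besides the shell and the picture viewer there is one more tool, called after "Emit:" by a JSON object that holds its "method" and its "body". carry_out: Moves the arm, as the interface text tells. Shift numbers are shares of 40 mm and turn numbers shares of 0.1 rad, none past 1 either way. Its arguments: {"type":"object","properties":{"plan":{"type":"string"},"claw":{"type":"number"}},"required":["plan"]}

```bash
mkdir -p pics; python3 - <<'E'
from bench import ctrl
import cv2,pickle
d={}
for n in("scene","top"):
    c=ctrl.camera(n);d[n]=c;cv2.imwrite(f"pics/{n}0.png",c["pixels"][:,:,::-1])
    print(n,c["mtx"].tolist(),c["R"].tolist(),c["t"].tolist())
pickle.dump(d,open("c0.pkl","wb"))
o=ctrl.get_obs();print(o)
E
```

```text
scene [[488.29778145647083, 0.0, 314.04832152403935], [0.0, 488.29778145647083, 236.1952494817995], [0.0, 0.0, 1.0]] [[0.7506435700416229, 0.6606302720128548, -0.0100932876402473], [0.3975365120599435, -0.4637987684567213, -0.791742018562387], [-0.5277299994641026, 0.5903036050019095, -0.6107722174324631]] [-0.44253474370517937, -0.19357523329408943, 1.7072717576012495]
top [[483.93968308468993, 0.0, 325.71569408387097], [0.0, 483.93968308468993, 241.54202037153493], [0.0, 0.0, 1.0]] [[0.03363395691301187, -0.9994163945431406, 0.005968857576105448], [-0.9739365509870521, -0.03411570853158647, -0.22424030209316423], [0.22431306603454776, 0.001728800097757158, -0.974515602572069]] [-0.008019350879010968, 0.6015979176074879, 1.5113460826649072]
{'time_s': 0.1, 'q': array([-1.44331969e+00,  1.81474321e-01,  1.60790570e+00,  1.41763338e-05,
        1.35383719e+00, -2.06322311e-01]), 'dq': array([ 0.00026371, -0.00236643, -0.00198586, -0.00030163,  0.00065455,
       -0.00223052]), 'joint_efforts': array([ 1.80624911e-04, -4.45875084e+01, -3.52240634e+01, -2.85780307e-04,
        4.13079135e-03,  2.94411996e-05]), 'eef_pos': array([ 0.18832887, -0.54271332,  0.20997115]), 'eef_rot': array([-8.11372986e-04,  9.86104512e-01,  1.66124145e-01,  3.89293411e-05]), 'wrist_force': array([-0.00204807, -0.11994993,  0.16308985]), 'torque': array([-0.01497251,  0.03689334, -0.00388699]), 'grasp_force': 0.0, 'opening': 1.0016844777493217}
```

View pics/scene0.png

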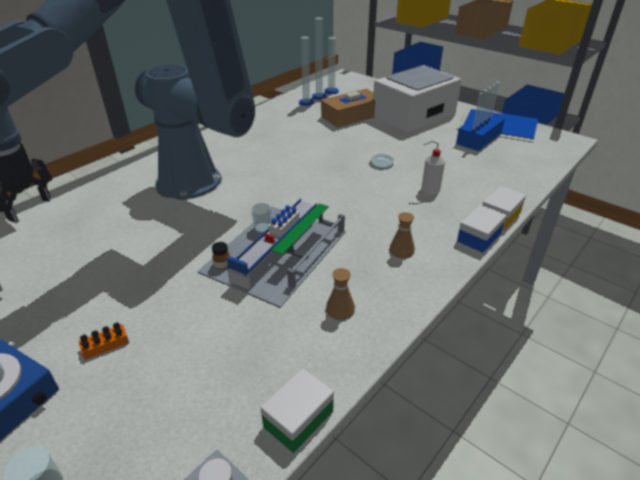

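View pics/top0.png

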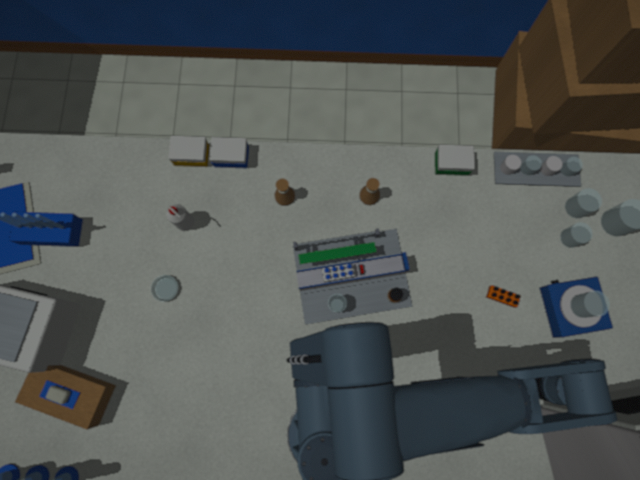

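The scene view shows the chute around (275,250), with the rack on its far side and the red gate at (269,238). In the top view the green bar runs from (300,257) to (376,248), the gate is at (362,269) and the rack at (342,271). Chute -y points to image right, which is world -y.

```bash
cat > h.py <<'E'
import numpy as np,cv2,pickle
from scipy.optimize import least_squares
def proj(c,P):
    P=np.atleast_2d(P);q=P@np.array(c["R"]).T+np.array(c["t"]);q=q@np.array(c["mtx"]).T
    return q[:,:2]/q[:,2:]
def mask(c,col):
    p=c["pixels"].astype(int);r,g,b=p[...,0],p[...,1],p[...,2]
    m={"g":(g>1.6*r)&(g>1.6*b)&(g>50),"r":(r>1.8*g)&(r>1.8*b)&(r>70),"b":(b>1.5*r)&(b>1.4*g)&(b>70)}[col]
    return m.astype(np.uint8)
def T(p,L):  # chute mm -> world m
    L=np.atleast_2d(L)/1000.;c,s=np.cos(p[2]),np.sin(p[2])
    return np.c_[p[0]+c*L[:,0]-s*L[:,1],p[1]+s*L[:,0]+c*L[:,1],L[:,2]]
def back(c,uv,z):
    R=np.array(c["R"]);t=np.array(c["t"]);d=R.T@np.linalg.solve(np.array(c["mtx"]),[*uv,1]);o=-R.T@t
    return o+d*(z-o[2])/d[2]
E
python3 - <<'E'
from h import *
d=pickle.load(open("c0.pkl","rb"))
box={"top":(290,225,420,325),"scene":(195,190,350,305)}
F=[]
for n,c in d.items():
    x0,y0,x1,y1=box[n]
    for col in "gr":
        m=np.zeros((480,640),np.uint8);m[y0:y1,x0:x1]=mask(c,col)[y0:y1,x0:x1]
        k,l,s,ce=cv2.connectedComponentsWithStats(m);i=1+s[1:,4].argmax()
        pts=np.argwhere(l==i)[:,::-1].astype(np.float32)
        mu=pts.mean(0);w,v=np.linalg.eigh(np.cov(pts.T));print(n,col,s[i],mu,cv2.boxPoints(cv2.minAreaRect(pts)).round(1).tolist(),np.degrees(np.arctan2(v[1,1],v[0,1])))
        F.append((n,col,mu,v[:,1]))
    cv2.imwrite(f"pics/{n}_z.png",cv2.resize(c["pixels"][y0:y1,x0:x1,::-1],None,fx=5,fy=5,interpolation=cv2.INTER_CUBIC))
G=[62,70,87]
def res(p):
    r=[]
    for n,col,mu,v in F:
        c=d[n]
        if col=="g":
            r+=list(proj(c,T(p,G))[0]-mu)
            e=np.diff(proj(c,T(p,[[62,-55,87],[62,195,87]])),axis=0)[0]
            r.append((e[0]*v[1]-e[1]*v[0])/2)
        elif n=="top": r+=list(proj(c,T(p,[0,0,76]))[0]-mu)
    return r
s=least_squares(res,[.5,-.1,0]);print(s.x,np.round(s.fun,2))
E
```

```text
scene g [273 205  54  49 638] [298.5674  229.58307] [[272.0, 249.0], [320.5, 200.5], [328.0, 208.0], [279.5, 256.5]] 135.20794604612692
scene r [265 234   9   9  55] [269.1091  237.81818] [[265.0, 234.0], [273.0, 234.0], [273.0, 242.0], [265.0, 242.0]] -136.4088763971367
top g [299 243  77  20 726] [337.37466 252.75482] [[298.6000061035156, 253.5], [374.20001220703125, 241.8000030517578], [375.70001220703125, 251.6999969482422], [300.20001220703125, 263.5]] 171.075127522345
top r [360 265   4   8  26] [361.5 268.5] [[360.0, 265.0], [363.0, 265.0], [363.0, 272.0], [360.0, 272.0]] 77.88612734102293
[ 0.51511142 -0.10916043  0.18772279] [ 0.95 -2.6   0.27  0.88 -0.37 -0.23  1.26  0.03]
```

```bash
python3 -c "
import cv2,numpy as np
a=cv2.imread('pics/top_z.png');b=cv2.imread('pics/scene_z.png')
print(a.shape,b.shape)"
```

```text
(500, 650, 3) (575, 775, 3)
```

View pics/scene_z.png

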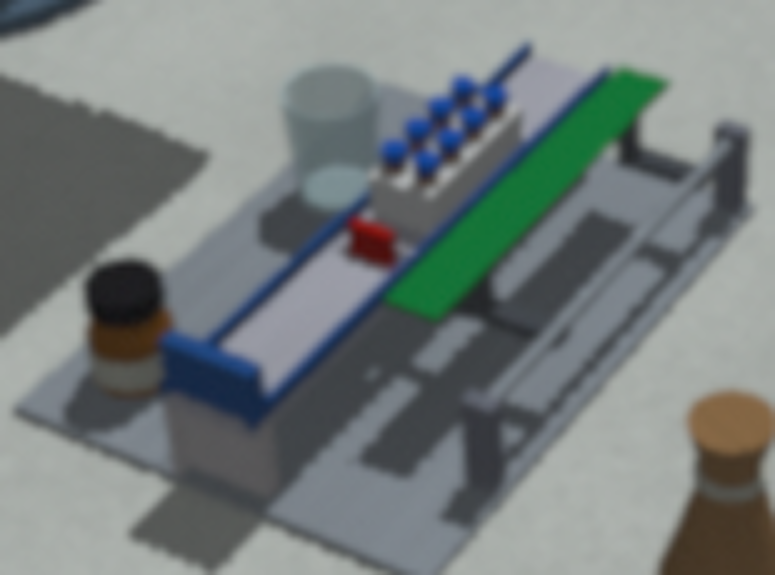

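View pics/top_z.png

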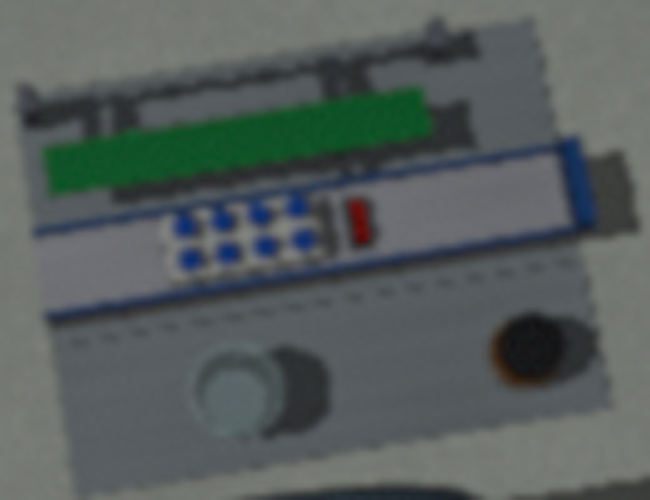

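The zoomed scene view shows the rack behind the red gate and the press bar's far side free. In the zoomed top view the rack spans x≈165–330 and the gate is at 360, so the rack's rear is at about chute y≈+120.

My plan is to half-open the fingers across the channel, one on the bar and one behind the rack. I'll turn the tool first, then approach.

Emit:
{"method": "carry_out", "body": {"plan": "0 0 0 0 0 -0.89;0 0 0 0 0 -0.89;0 0 0 0 0 -0.89;0 0 0 0 0 -0.89;0 0 0 0 0 -0.89;0 0 0 0 0 -0.89;0 0 0 0 0 -0.89;0 0 0 0 0 -0.89", "claw": 0}}

```text
time_s: 0.77
eef_pos: [0.1884, -0.5429, 0.2102]
eef_rot: [-0.001, 0.865, 0.501, 0.0]
wrist_force: [-1.3, -0.0, 0.2]
opening: 0.501
grasp_force: 0.0
```

Emit:
{"method": "carry_out", "body": {"plan": "0 0 0 0 0 -0.89;0 0 0 0 0 -0.89;0 0 0 0 0 -0.89;0 0 0 0 0 -0.89;0 0 0 0 0 -0.89;0 0 0 0 0 -0.89;0 0 0 0 0 -0.89;0 0 0 0 0 -0.89"}}

```text
time_s: 1.43
eef_pos: [0.1883, -0.5429, 0.2102]
eef_rot: [-0.0, 0.636, 0.771, 0.0]
wrist_force: [0.2, 0.4, 0.5]
opening: 0.5
grasp_force: 0.0
```

Emit:
{"method": "carry_out", "body": {"plan": "0.78 0.65 0 0 0 0;0.78 0.65 0 0 0 0;0.78 0.65 0 0 0 0;0.78 0.65 0 0 0 0;0.78 0.65 0 0 0 0;0.78 0.65 0 0 0 0;0.78 0.65 0 0 0 0;0.78 0.65 0 0 0 0"}}

```text
time_s: 2.1
eef_pos: [0.3467, -0.2574, 0.2106]
eef_rot: [-0.0, 0.638, 0.77, 0.0]
wrist_force: [1.1, -0.9, -0.2]
opening: 0.499
grasp_force: 0.0
```

Emit:
{"method": "carry_out", "body": {"plan": "0.78 0.65 0 0 0 0;0.78 0.65 0 0 0 0;0.78 0.65 0 0 0 0;0.78 0.65 0 0 0 0;0.78 0.65 0 0 0 0;0.78 0.65 0 0 0 0;0.78 0.65 0 0 0 0;0 0 0 0 0 0"}}

```text
time_s: 2.77
eef_pos: [0.4864, -0.0049, 0.2106]
eef_rot: [-0.0, 0.636, 0.772, 0.001]
wrist_force: [-0.4, 0.3, 0.4]
opening: 0.501
grasp_force: 0.0
```

```bash
python3 - <<'E'
from bench import ctrl
import cv2,pickle
c=ctrl.camera("wrist");cv2.imwrite("pics/w1.png",c["pixels"][:,:,::-1])
o=ctrl.get_obs();pickle.dump((c,o),open("w1.pkl","wb"))
print(o["time_s"],o["eef_pos"],o["eef_rot"],o["opening"],o["q"])
import numpy as np
print(-np.array(c["R"]).T@c["t"])
E
```

```text
2.8167 [ 0.48516849 -0.00746451  0.21036538] [-5.08284509e-04  6.35618662e-01  7.72003011e-01  9.33922807e-05] 0.500001269799122 [-2.61034707e-01 -2.28693272e-02  1.82611219e+00  6.07905215e-04
  1.33919731e+00 -4.54351344e-01]
[0.4729913  0.06308833 0.37408898]
```

View pics/w1.png

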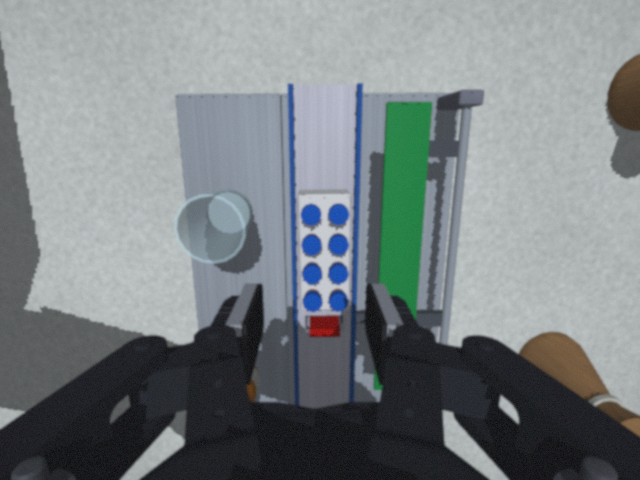

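The wrist view shows the channel entry at row 84 (walls at columns 288 and 363), the bar's far corners at (387,102) and (433,103), the rack's rear top edge at row ≈192, and the gate at (324,326).

```bash
python3 - <<'E'
from h import *
c,o=pickle.load(open("w1.pkl","rb"))
L=np.array([[45,195,87],[79,195,87],[-29,210,71],[29,210,71]]);U=np.array([[387,102],[433,103],[289,84],[363,84]])
s=least_squares(lambda p:(proj(c,T(p,L))-U).ravel(),[.515,-.109,.188]);p=s.x
print(p,s.fun.round(1))
print("gate",proj(c,T(p,[[0,4,80],[0,-4,80]])), "bar near",proj(c,T(p,[45,-55,87])))
R=np.array([[np.cos(p[2]),np.sin(p[2])],[-np.sin(p[2]),np.cos(p[2])]])
for uv,z in(((301,192),.09),((348,192),.09),((312,214),.104),((338,214),.104),((313,300),.104),((338,300),.104)):
    print(uv,(R@(back(c,uv,z)[:2]-p[:2])*1000).round(1))
q=o["eef_rot"];yaw=2*np.arctan2(q[2],q[1]);print("tool x yaw",yaw,"want",p[2]+np.pi/2)
print("tcp chute",R@(o["eef_pos"][:2]-p[:2])*1000)
np.save("p.npy",p)
E
```

```text
[ 0.51446869 -0.10259741  0.19270309] [ 0.2  0.7  0.2 -0.3 -0.9 -0.2  0.4 -0.2]
gate [[324.01226416 329.90248645]
 [323.943762   337.86560558]] bar near [[372.63188275 391.33605451]]
(301, 192) [-19.1 129.3]
(348, 192) [ 17.4 129.3]
(312, 214) [-10.5 114.7]
(338, 214) [  9.  114.7]
(313, 300) [-9.8 44.4]
(338, 300) [10.3 44.4]
tool x yaw 1.763973177597518 want 1.7634994202053524
tcp chute [-10.53870316  98.98336794]
```

Emit:
{"method": "carry_out", "body": {"plan": "0.7 0.5 0 0 0 0;0.7 0.5 0 0 0 0;0 0 0 0 0 0;0 0 0.95 0 0 0;0 0 0.95 0 0 0;0 0 0.7 0 0 0;0 0 0.2 0 0 0;0 0 0 0 0 0"}}

```text
time_s: 3.48
eef_pos: [0.511, 0.0508, 0.0963]
eef_rot: [-0.002, 0.638, 0.77, -0.002]
wrist_force: [0.1, -0.4, -0.3]
opening: 0.5
grasp_force: 0.0
```

```bash
python3 - <<'E'
from bench import ctrl
from h import *
p=np.load("p.npy")
c=ctrl.camera("wrist");cv2.imwrite("pics/w2.png",c["pixels"][:,:,::-1])
s=ctrl.camera("scene");cv2.imwrite("pics/s2.png",cv2.resize(s["pixels"][170:300,220:380,::-1],None,fx=5,fy=5,interpolation=cv2.INTER_CUBIC))
o=ctrl.get_obs();R=np.array([[np.cos(p[2]),np.sin(p[2])],[-np.sin(p[2]),np.cos(p[2])]])
print(o["time_s"],R@(o["eef_pos"][:2]-p[:2])*1000,o["eef_pos"],o["wrist_force"])
E
```

```text
3.5833 [ 29.17580289 150.51900951] [0.51427816 0.05072304 0.10002447] [ 0.34152947 -0.309019   -0.0653481 ]
```

View pics/w2.png

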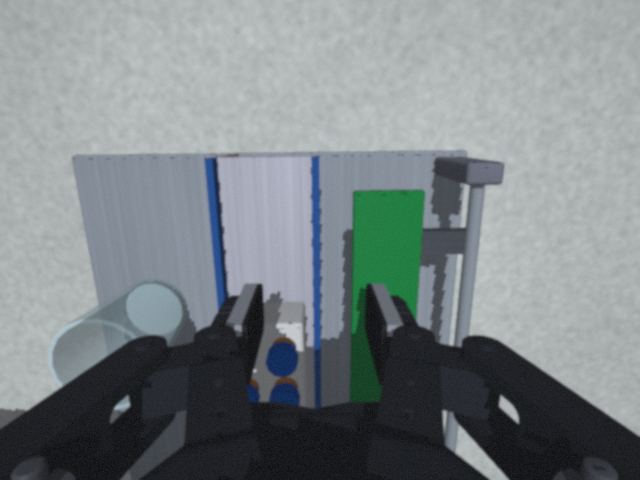

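The left fingertip (col ~240) is over the channel behind the rack, and the right one (col ~380) is over the green bar. Next I press gradually.

Emit:
{"method": "carry_out", "body": {"plan": "0 0 0.2 0 0 0;0 0 0.15 0 0 0;0 0 0.15 0 0 0;0 0 0.1 0 0 0;0 0 0 0 0 0;0 0 0 0 0 0;0 0 0 0 0 0;0 0 0 0 0 0"}}

```text
time_s: 4.25
eef_pos: [0.5138, 0.0516, 0.0751]
eef_rot: [0.0, 0.638, 0.77, 0.0]
wrist_force: [0.3, 0.4, -0.1]
opening: 0.498
grasp_force: 0.0
```

Emit:
{"method": "carry_out", "body": {"plan": "0 0 0.1 0 0 0;0 0 0.1 0 0 0;0 0 0 0 0 0;0 0 0 0 0 0;0 0 0 0 0 0;0 0 0 0 0 0;0 0 0 0 0 0;0 0 0 0 0 0"}}

```text
time_s: 4.92
eef_pos: [0.5136, 0.0515, 0.0669]
eef_rot: [0.0, 0.638, 0.77, 0.0]
wrist_force: [-0.0, -0.7, -0.7]
opening: 0.503
grasp_force: 0.0
```

```bash
python3 - <<'E'
from bench import ctrl
from h import *
p=np.load("p.npy")
c=ctrl.camera("wrist");a=c["pixels"][140:440,180:500,::-1]
s=ctrl.camera("scene");b=s["pixels"][170:300,220:380,::-1]
a=cv2.resize(a,(400,375));b=cv2.resize(b,(400,325),interpolation=cv2.INTER_CUBIC)
cv2.imwrite("pics/m3.png",np.hstack([a,cv2.copyMakeBorder(b,0,50,0,0,0)]))
o=ctrl.get_obs();R=np.array([[np.cos(p[2]),np.sin(p[2])],[-np.sin(p[2]),np.cos(p[2])]])
print(o["time_s"],R@(o["eef_pos"][:2]-p[:2])*1000,o["eef_pos"],o["wrist_force"])
E
```

```text
5.0167 [ 28.63481926 151.4540727 ] [0.51356812 0.05153719 0.06689124] [-0.05743765 -0.12428992 -0.66134084]
```

View pics/m3.png

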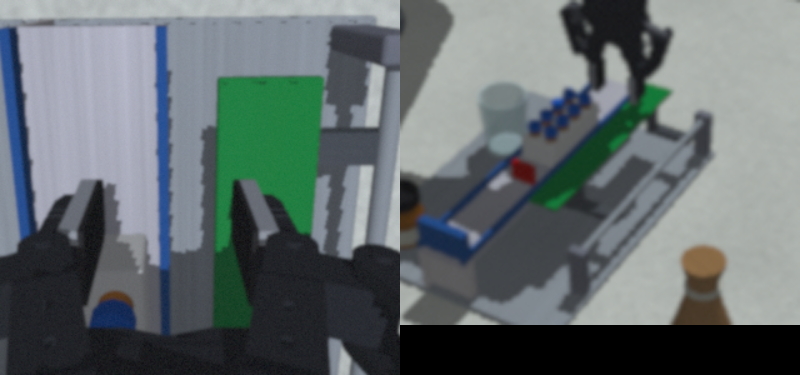

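The left half shows the left finger in the channel behind the rack and the right finger over the bar. In the right half the gate is still visible at (523,170). I need the bar's actual angle.

```bash
cat >> h.py <<'E'
def chute(o,p):
    c,s=np.cos(p[2]),np.sin(p[2]);return np.array([[c,s],[-s,c]])@(np.array(o["eef_pos"])[:2]-p[:2])*1000
def bar(x,y,th,z0=87):
    dx,dz=x-117,z0-55;c,s=np.cos(th),np.sin(th)   # press: x<117 side goes down
    return [117+c*dx-s*dz, y, 55+s*dx+c*dz]
E
python3 - <<'E'
from bench import ctrl
from h import *
p=np.load("p.npy");c=ctrl.camera("wrist");s=ctrl.camera("scene")
m=mask(c,"g");ys,xs=np.nonzero(m);print("wrist green top row",ys.min(),"row+8 cols",xs[ys==ys.min()+8].min(),xs[ys==ys.min()+8].max())
r=mask(s,"r")[190:305,195:350];print("red px scene",r.sum())
g=mask(s,"g")[190:305,195:350];ys2,xs2=np.nonzero(g);print("green scene left/bottom",xs2.min()+195,ys2.max()+190, xs2.max()+195)
for th in(0,.1,.2,.27):
    P=T(p,[bar(45,195,th),bar(79,195,th)]);Q=T(p,[bar(45,-55,th),bar(79,-55,th)])
    print(th,proj(c,P).round(1).tolist(),proj(s,Q).round(1).tolist())
o=ctrl.get_obs();print(o["wrist_force"],o["eef_pos"],o["joint_efforts"])
E
```

```text
wrist green top row 202 row+8 cols 355 437
red px scene 62
green scene left/bottom 273 253 326
0 [[355.0, 204.2], [441.0, 203.7]] [[270.1, 248.7], [281.1, 252.8]]
0.1 [[346.3, 201.0], [430.3, 202.0]] [[269.4, 250.6], [280.2, 253.6]]
0.2 [[340.0, 198.1], [421.0, 200.3]] [[268.9, 252.5], [279.4, 254.6]]
0.27 [[337.0, 196.1], [415.3, 199.1]] [[268.8, 254.0], [279.0, 255.3]]
[ 0.02268797 -0.44684069  0.34996908] [0.51352026 0.05154048 0.06685071] [-9.38325356e-04 -4.11296153e+01 -2.91442126e+01 -4.26155193e-04
 -1.57168938e-04  4.75235041e-06]
```

Emit:
{"method": "carry_out", "body": {"plan": "0 0 0.1 0 0 0;0 0 0 0 0 0;0 0 0 0 0 0;0 0 0 0 0 0;0 0 0 0 0 0;0 0 0 0 0 0;0 0 0 0 0 0;0 0 0 0 0 0"}}

```text
time_s: 5.78
eef_pos: [0.5137, 0.0514, 0.0633]
eef_rot: [0.0, 0.638, 0.77, 0.0]
wrist_force: [-2.3, -1.3, 5.5]
opening: 0.501
grasp_force: 2.9
```

```bash
cat > st.py <<'E'
from bench import ctrl
from h import *
p=np.load("p.npy");c=ctrl.camera("wrist");s=ctrl.camera("scene")
m=mask(c,"g");ys,xs=np.nonzero(m);k=ys.min()+8;U=[xs[ys==k].min(),xs[ys==k].max()]
f=lambda th:(proj(c,T(p,[bar(45,195,th),bar(79,195,th)]))[:,0]-U)
th=least_squares(lambda t:f(t[0]),[.1]).x[0]
r=mask(s,"r")[190:305,195:350].sum();o=ctrl.get_obs()
print("t",o["time_s"],"cols",U,"theta",th,"red",r,"chute",chute(o,p).round(1),"z",o["eef_pos"][2],"F",o["wrist_force"].round(2),"fx",c["mtx"][0][0])
E
python3 st.py
```

```text
t 5.8833 cols [np.int64(354), np.int64(437)] theta 0.04025281710388532 red 57 chute [ 28.8 151.3] z 0.06328563551790842 F [-2.27 -0.89  4.86] fx 365.9992598191283
```

Emit:
{"method": "carry_out", "body": {"plan": "0 0 0.1 0 0 0;0 0 0.05 0 0 0;0 0 0 0 0 0;0 0 0 0 0 0;0 0 0 0 0 0;0 0 0 0 0 0;0 0 0 0 0 0;0 0 0 0 0 0"}}

```text
time_s: 6.55
eef_pos: [0.5122, 0.0511, 0.0569]
eef_rot: [-0.001, 0.638, 0.77, -0.001]
wrist_force: [-8.5, -3.0, 8.9]
opening: 0.501
grasp_force: 5.0
```

```bash
python3 st.py
```

```text
t 6.65 cols [np.int64(351), np.int64(436)] theta 0.14253517078024305 red 24 chute [ 27.2 151.3] z 0.05693212223907947 F [-7.21 -2.51  8.57] fx 365.9992598191283
```

Emit:
{"method": "carry_out", "body": {"plan": "0 -0.03 0.08 0 0 0;0 -0.03 0.07 0 0 0;0 0 0 0 0 0;0 0 0 0 0 0;0 0 0 0 0 0;0 0 0 0 0 0;0 0 0 0 0 0;0 0 0 0 0 0"}}

```text
time_s: 7.32
eef_pos: [0.5103, 0.0507, 0.0511]
eef_rot: [-0.001, 0.638, 0.77, -0.001]
wrist_force: [-6.1, -2.2, 7.5]
opening: 0.498
grasp_force: 5.2
```

```bash
python3 st.py; python3 - <<'E'
from bench import ctrl
from h import *
c=ctrl.camera("wrist");a=c["pixels"][140:440,180:500,::-1]
s=ctrl.camera("scene");b=s["pixels"][170:300,220:380,::-1]
a=cv2.resize(a,(400,375));b=cv2.resize(b,(400,325),interpolation=cv2.INTER_CUBIC)
cv2.imwrite("pics/m4.png",np.hstack([a,cv2.copyMakeBorder(b,0,50,0,0,0)]))
E
```

```text
t 7.4167 cols [np.int64(352), np.int64(437)] theta 0.23444412222491448 red 0 chute [ 25.2 151.2] z 0.05109668654808067 F [-6.73 -2.31  9.43] fx 365.9992598191283
```

View pics/m4.png

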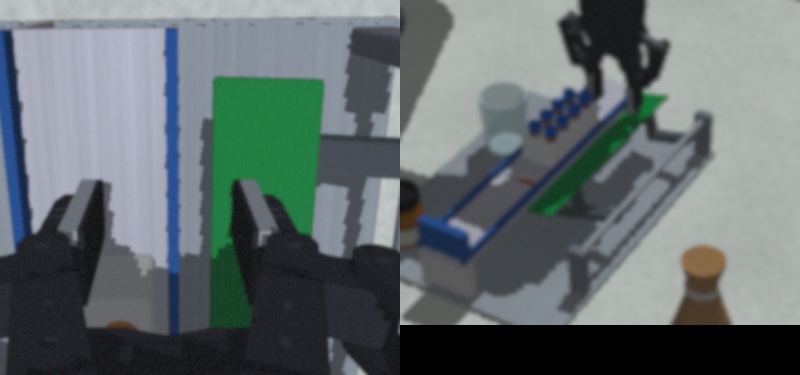

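The left half shows the bar pressed and the left finger still behind the rack. In the right half the gate at (523,182) has dropped flush with the floor. I'll add a little depth, then begin pushing.

Emit:
{"method": "carry_out", "body": {"plan": "0 0 0.06 0 0 0;0 0 0 0 0 0;-0.1 0 0 0 0 0;-0.15 0 0 0 0 0;-0.15 0 0 0 0 0;-0.15 0 0 0 0 0;-0.15 0 0 0 0 0;0 0 0 0 0 0"}}

```text
time_s: 8.18
eef_pos: [0.5164, 0.024, 0.0489]
eef_rot: [-0.001, 0.638, 0.77, 0.001]
wrist_force: [-3.3, 2.5, 8.7]
opening: 0.497
grasp_force: 4.4
```

```bash
python3 st.py
```

```text
t 8.2833 cols [np.int64(349), np.int64(439)] theta 0.27628478205676354 red 0 chute [ 26.2 123.9] z 0.049023277968607046 F [-3.3   2.28  7.96] fx 365.9992598191283
```

Emit:
{"method": "carry_out", "body": {"plan": "-0.15 0 0 0 0 0;-0.15 0 0 0 0 0;-0.15 0 0 0 0 0;-0.15 0 0 0 0 0;-0.15 0 0 0 0 0;-0.15 0 0 0 0 0;-0.15 0 0 0 0 0;-0.15 0 0 0 0 0"}}

```text
time_s: 8.95
eef_pos: [0.5251, -0.022, 0.0489]
eef_rot: [-0.001, 0.638, 0.77, 0.001]
wrist_force: [-3.9, 8.3, 9.3]
opening: 0.497
grasp_force: 5.7
```

```bash
python3 st.py; python3 - <<'E'
from bench import ctrl
from h import *
s=ctrl.camera("scene");b=s["pixels"][170:300,220:380,::-1]
c=ctrl.camera("top");a=c["pixels"][225:325,290:420,::-1]
cv2.imwrite("pics/m5.png",np.hstack([cv2.resize(a,(400,325),interpolation=cv2.INTER_CUBIC),cv2.resize(b,(400,325),interpolation=cv2.INTER_CUBIC)]))
E
```

```text
t 9.05 cols [np.int64(352), np.int64(450)] theta 0.29147979501386057 red 0 chute [25.9 76. ] z 0.04897112196871571 F [-2.88  3.11  9.28] fx 365.9992598191283
```

View pics/m5.png

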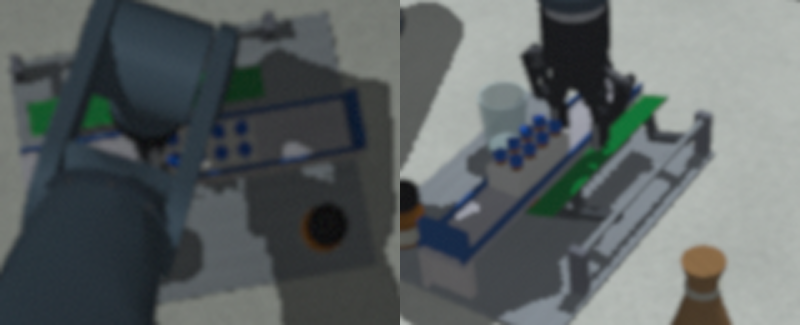

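The rack is over the gate position and upright (right half, caps around (527,140)), with the bar still down. Pushing on.

Emit:
{"method": "carry_out", "body": {"plan": "-0.15 0 0 0 0 0;-0.15 0 0 0 0 0;-0.15 0 0 0 0 0;-0.15 0 0 0 0 0;-0.15 0 0 0 0 0;-0.15 0 0 0 0 0;-0.15 0 0 0 0 0;-0.15 0 0 0 0 0"}}

```text
time_s: 9.82
eef_pos: [0.534, -0.069, 0.0489]
eef_rot: [-0.001, 0.638, 0.77, 0.001]
wrist_force: [-3.7, 8.8, 10.0]
opening: 0.5
grasp_force: 5.8
```

Emit:
{"method": "carry_out", "body": {"plan": "-0.15 0 0 0 0 0;-0.15 0 0 0 0 0;-0.15 0 0 0 0 0;-0.15 0 0 0 0 0;-0.15 0 0 0 0 0;-0.1 0 0 0 0 0;-0.08 0 0 0 0 0;-0.05 0 0 0 0 0"}}

```text
time_s: 10.48
eef_pos: [0.5414, -0.1077, 0.0489]
eef_rot: [-0.001, 0.638, 0.77, 0.001]
wrist_force: [-3.7, 8.3, 11.1]
opening: 0.497
grasp_force: 5.9
```

```bash
python3 - <<'E'
from bench import ctrl
from h import *
p=np.load("p.npy");o=ctrl.get_obs();print(chute(o,p),o["wrist_force"],o["eef_pos"])
s=ctrl.camera("scene");b=s["pixels"][185:295,225:345,::-1]
w=ctrl.camera("wrist")["pixels"][:,:,::-1]
cv2.imwrite("pics/m6.png",np.hstack([cv2.resize(w,(400,440)),cv2.resize(b,(400,440),interpolation=cv2.INTER_CUBIC)]))
E
```

```text
[ 25.4267809  -10.16886509] [-3.65673325  8.31269367 11.12758559] [ 0.5413723  -0.10770851  0.04894878]
```

View pics/m6.png

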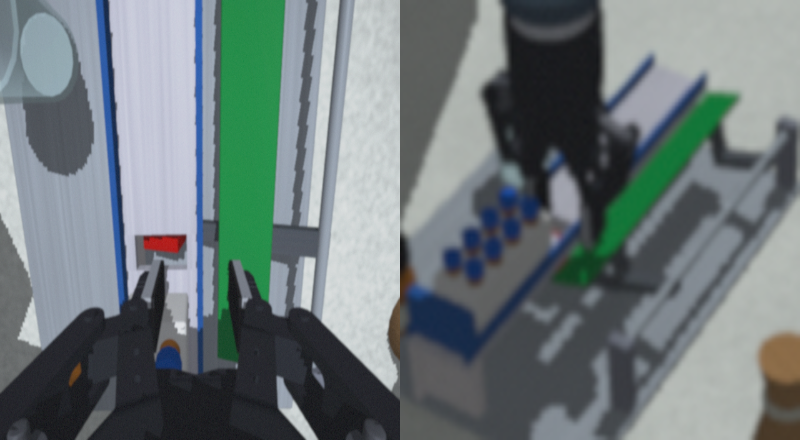

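The gate (left half, at (165,243)) is seen below the floor and the rack is past most of it. The rack is near the stop with about 14 mm left, so I finish slowly.

Emit:
{"method": "carry_out", "body": {"plan": "-0.08 0 0 0 0 0;-0.08 0 0 0 0 0;-0.06 0 0 0 0 0;-0.04 0 0 0 0 0;-0.04 0 0 0 0 0;0 0 0 0 0 0;0 0 0 0 0 0;0 0 0 0 0 0"}}

```text
time_s: 11.25
eef_pos: [0.5435, -0.1195, 0.0489]
eef_rot: [-0.001, 0.638, 0.77, 0.001]
wrist_force: [-3.0, 7.0, 8.5]
opening: 0.506
grasp_force: 4.8
```

Emit:
{"method": "carry_out", "body": {"plan": "-0.04 0 0 0 0 0;-0.04 0 0 0 0 0;0 0 0 0 0 0;0 0 0 0 0 0;0 0 0 0 0 0;0 0 0 0 0 0;0 0 0 0 0 0;0 0 0 0 0 0"}}

```text
time_s: 11.92
eef_pos: [0.544, -0.1223, 0.0488]
eef_rot: [-0.001, 0.638, 0.77, 0.001]
wrist_force: [-4.6, 7.7, 10.0]
opening: 0.5
grasp_force: 5.9
```

Emit:
{"method": "carry_out", "body": {"plan": "-0.04 0 0 0 0 0;-0.04 0 0 0 0 0;0 0 0 0 0 0;0 0 0 0 0 0;0 0 0 0 0 0;0 0 0 0 0 0;0 0 0 0 0 0;0 0 0 0 0 0"}}

```text
time_s: 12.58
eef_pos: [0.544, -0.1224, 0.0488]
eef_rot: [-0.003, 0.638, 0.77, 0.002]
wrist_force: [-4.7, 19.2, 15.1]
opening: 0.497
grasp_force: 12.0
```

The force jumped with no further motion, so the rack is against the stop. I back off slightly, then lift.

Emit:
{"method": "carry_out", "body": {"plan": "0.06 0 0 0 0 0;0.05 0 0 0 0 0;0 0 0 0 0 0;0 0 -0.1 0 0 0;0 0.03 -0.1 0 0 0;0 0.03 -0.1 0 0 0;0 0.03 -0.15 0 0 0;0 0 -0.2 0 0 0"}}

```text
time_s: 13.25
eef_pos: [0.5471, -0.1224, 0.0742]
eef_rot: [-0.001, 0.638, 0.77, -0.001]
wrist_force: [-0.6, -0.8, -0.1]
opening: 0.499
grasp_force: 0.0
```

Emit:
{"method": "carry_out", "body": {"plan": "0 0 -0.3 0 0 0;0 0 -0.6 0 0 0;0 0 -0.9 0 0 0;0 0 -0.9 0 0 0;0 0 -0.9 0 0 0;0.5 0 -0.5 0 0 0;0.9 0 0 0 0 0;0.9 0 0 0 0 0"}}

```text
time_s: 13.92
eef_pos: [0.5312, -0.0326, 0.2414]
eef_rot: [0.002, 0.639, 0.769, 0.001]
wrist_force: [0.1, 0.8, -1.1]
opening: 0.504
grasp_force: 0.0
```

Emit:
{"method": "carry_out", "body": {"plan": "0.9 0 0 0 0 0;0.9 0 0 0 0 0;0.5 0 0 0 0 0;0 0 0 0 0 0;0 0 0 0 0 0;0 0 0 0 0 0;0 0 0 0 0 0;0 0 0 0 0 0"}}

```text
time_s: 14.58
eef_pos: [0.5136, 0.0572, 0.2384]
eef_rot: [0.0, 0.639, 0.769, -0.0]
wrist_force: [0.7, -0.1, 0.1]
opening: 0.5
grasp_force: 0.0
```

```bash
python3 - <<'E'
from bench import ctrl
from h import *
p=np.load("p.npy");o=ctrl.get_obs();print(chute(o,p),o["wrist_force"],o["eef_pos"])
s=ctrl.camera("scene");b=s["pixels"][185:295,225:345,::-1]
w=ctrl.camera("wrist");pickle.dump(w,open("w7.pkl","wb"))
print("home rack front top", proj(s,T(p,[[-21,-135,90],[21,-135,90]])),"rear",proj(s,T(p,[[-21,-35,90],[21,-35,90]])))
cv2.imwrite("pics/m7.png",np.hstack([cv2.resize(w["pixels"][:,:,::-1],(400,440)),cv2.resize(b,(400,440),interpolation=cv2.INTER_CUBIC)]))
E
```

```text
[ 29.77606068 156.98265214] [ 0.71241665 -0.06165399  0.13391649] [0.51362944 0.057182   0.23841132]
home rack front top [[230.63293245 256.99077708]
 [243.98328388 262.3470572 ]] rear [[253.86615133 236.02361717]
 [266.81794797 240.82005005]]
```

View pics/m7.png

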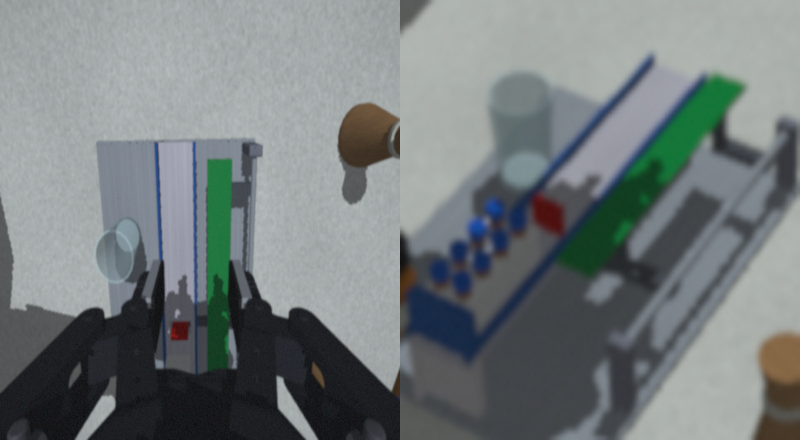

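The red gate is up again (right half, (548,213)) with the rack beyond it, close to the end stop. The hand is clear. A quick numeric check of the cap positions comes before handing in.

```bash
python3 - <<'E'
from h import *
d=pickle.load(open("c0.pkl","rb"));s=d["scene"];p=np.load("p.npy")
c0=np.array([225,185]);k=np.array([400/120,4.0])
for y in(-120,-115,-50): print(y,((proj(s,T(p,[[-10,y,102],[10,y,102]]))-c0)*k+[400,0]).round())
print("gate",((proj(s,T(p,[0,0,72]))-c0)*k+[400,0]).round())
E
```

```text
-120 [[441. 266.]
 [462. 276.]]
-115 [[445. 261.]
 [466. 271.]]
-50 [[495. 207.]
 [516. 216.]]
gate [[544. 207.]]
```

```bash
python3 -c "
from bench import ctrl
print(ctrl.hand_in())"
```

```text
the job is handed in; nothing more can be done
None
```

The job is handed in: the rack rests against the blue end stop, the gate is back up behind it, and the hand is clear; the bar stayed down until the rack had passed (about 15 s used).

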